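# Close the dry-heat steriliser and start it

### The job

Close the dry-heat instrument steriliser: take its loose lid by the handle, hook the tongue at the lid's rear edge under the lip at the back of the steriliser while the front is still raised, then lower the front gently, without letting it drop, until the lid lies flat on the rim, and let go. Then press the green START key until you feel it push back, without leaning hard on it; do not press the red STOP key, and leave the other things on the bench where they are.

Things in the scene. Friction and masses are not known exactly. Their poses are not given: they have to be found in the camera images.
- steriliser: White bench steriliser, fixed, 250 wide (y) x 255 deep x 100 mm high to its flat steel rim. Origin on the bench under it; x points from its sloped front console (x -135 to -67) to its back, y to the left seen from the front, z up. The open steel well in the top spans x -42 to +70, y -91 to +91 mm, 55 mm deep. Closed, the lid's axes are parallel to these.
- lip_mouth (a point): Point on the rim (100 mm above the bench) right under the front edge of the fixed steel lip at the steriliser's back, mid-width; axes as the steriliser's. Lip 190 mm wide; gap under it 15 mm at this mouth, narrowing to 11 mm at the upright 17 mm behind, which stops the tongue. Lip's top 21 mm over the rim. The tongue enters towards +x; its end comes to rest 7 to 17 mm past this point.
- lid_home (a point): Where the centre of the lid's handle bar is when the lid is closed (39 mm over the rim, with 5 mm of play either way in x, 6 mm in y); axes as the steriliser's.
- lid_handle (a point): Centre of the black handle bar of the loose 0.3 to 0.55 kg steel lid; axes are the lid's: x to its rear tongue, y along the bar, z up. Bar 120 (y) x 14 x 14 mm, 27 mm clear above the plate, posts at its ends leave a 96 mm span. Lid balances within 5 mm of here. Main plate x -75 to +55, y -105 to +105, 5 mm thick, underside 39 mm below here. At the start it lies on the bench, this point 49 mm up.
- lid_tongue (a point): Middle of the lid's rear edge, on the tongue's underside: 75 mm in +x and 39 mm below lid_handle in the lid's axes. Tongue 150 wide, 5 mm thick, 20 mm out of the main plate's rear; a black strip marks the opposite, front edge. Under the plate a locating flange 10 mm deep (x -55 to +45, y -85 to +85 from the handle) drops into the well.
- start_key: Flat green START membrane key, 30 x 38 mm, on the right of the sloped console. Origin at the centre of its face, z straight out of the face (leaning 20 degrees from vertical to the front), y along the console. 2.5 mm proud of the console; gives 1.5 mm at most, at 4 N per mm; responds to 3 N of fingertip force held for 0.1 s; more than 40 N damages it.
- lid: The same lid; origin 49 mm below lid_handle (level with the flange's lower edge), same axes.
- stop_key: Flat red STOP key, the same size, on the left of the console, 150 mm from the START key; not to be pressed.
- clamp_a: Steel locking clamp, 130 mm long, 6 mm thick, lying on the bench in front of the lid; to be left alone.
- clamp_b: Steel clamp on the instrument tray at the right of the bench; to be left alone.
- clamp_c: Second steel clamp on that tray; to be left alone.
- wash_green: Squeeze bottle with green cap, 60 mm across, 190 mm high; to be left alone.
- wash_red: Squeeze bottle with red cap, 60 mm across, 190 mm high; to be left alone.
- steel_bowl: Steel bowl, 110 mm across, 45 mm high; to be left alone.
- ink_black: Small black bottle, 32 mm across, 75 mm high, at the far side; to be left alone.
- ink_blue: Small blue bottle, 32 mm across, 75 mm high, at the far side; to be left alone.

How it is judged:
By the outcome, as a careful person would: the job done as asked, in the order asked, and still so for the second after the job is handed in, with the robot touching nothing.
It also fails if it takes over 59 s, if anything falls off the work surface, if the arm or the gripper's body presses on something with over 40 N, if the wrist force passes 120 N, or if a joint passes its speed limit or range.

### The arm

A 6-joint arm with a two-finger parallel gripper is mounted at the origin on the work surface. World frame = base frame: x ahead of the robot, y to its left, z up, the work surface at z = 0. Lengths are in mm, angles in rad, forces in N, time in s.
With the tool pointing down it reaches from about 375 to 975 mm from the base axis. Payload 3.8 kg.
Tool frame: the origin (TCP) lies at the very end of the fingers, on their centre line; the grasp point (between the pads) lies 19 mm behind it; z points along the fingers, y is the line along which they close (so a half turn about z gives the same grasp; the last joint's range is limited). The gripper opens to 88 mm and grips with 3 to 60 N. Pads are 18 mm wide; open, the fingers measure 123 mm over their backs; the gripper's body (75 mm by 187 mm) begins 45 mm behind the grasp point.
Start: joints at [-1.192, 0.264, 1.604, -0, 1.274, -0.037], TCP at [272.641, -617.483, 238.706] pointing down, gripper open.
Joint ranges: [-2.63, 2.63], [-0.94, 2.18], [0.31, 2.57], [-1.31, 4.45], [0, 2.66], [-2.55, 2.55]. Speed limits (rad/s): [2.57, 2.57, 3.14, 3.14, 3.14, 3.14].

### API

Orientations are given as a 3x3 rotation matrix whose columns are the frame's x, y, z axes.
In Python, from workcell import ctrl gives the robot as it stands.
- The arm moves only by the shell command python3 -m inch 'ROWS' [FORCE]. ROWS is a JSON object of lists of equal length, an entry for each row: "delta_pos": the shift along the tool's x, y, z in units of 25 mm (1.0 is 25 mm), a list of three; "delta_rot": the turn, a rotation vector about the tool's x, y, z in units of 5 degrees (1.0 is 5 degrees), a list of three; "claw": the finger opening in mm, from 0 to 88.1. In form: {"delta_pos": [[tx, ty, tz], ...], "delta_rot": [[wx, wy, wz], ...], "claw": [claw, ...]}. A call has 1 to 12 rows; each row shifts and turns the commanded pose from where the row before left it, along the tool's axes as they then stand; what a row does not reach is not made up. A row lasts 1/8 s, in which the tool goes at most 62.5 mm and 10.7 degrees, less where a joint would pass 70% of its speed; a pose out of reach is approached as far as the arm can. A call is refused whole if a number of a shift passes 1 or a number of a turn 1, either way. A call with a gripper value outside its range is refused whole. The fingers move at their own pace and stop on an object; FORCE is the grip in N (left out, the last holds). Time passes only in rows, so rows that do not move let the fingers close. It gives the time, the measured TCP pose, the force, the opening and the grip force at its end, in the units of the state.
- ctrl.observe(): the state, without advancing time (a new reading comes with each control period).
- ctrl.camera(name): name is "scene" or "top" or "wrist"; returns a dict with "image" (480x640x3 uint8, red, green, blue), "range_z" (480x640 float32, mm along the optical axis (not along the pixel's ray), 0 where there is no reading), "camera_matrix" (3x3 intrinsics, pixels), "distortion" ([k1, k2, p1, p2, k3] as OpenCV has them; the pictures are not rectified), "view" (4x4, takes a point from world to camera coordinates); the wrist camera has in their place "T_tool_cam" (4x4, takes a point from camera to tool coordinates, whose origin is the TCP and whose axes are the flange's). Camera axes: x right, y down, z forward; pixel columns grow to the right and rows downward; lengths in mm; the calibration is good to about 2 mm. A picture is of the moment at which its call begins: read the wrist's pose just before it.
- ctrl.finish_job(): hands the job in; it is judged then, once.
The state is a dict: "clock": time; "joints": joint angles; "joint_velocities": joint speeds; "joint_torque": joint torques, N m; "tool_pos": TCP position; "tcp_rot": TCP orientation; "force": force on the tool from outside, world axes, zero at the start; "moment": the same for the moment, N m; "finger_gap": opening from 0.0 (shut) to 1.0 (fully open); "gripper_force": force on a finger pad.
Only numpy, scipy, OpenCV 4.12 (cv2) and the standard library are available. Lean on these libraries where they do the work, as an engineer would, in place of code of your own. Each camera call takes 0.05 s, during which the arm holds its last target. There are 200 camera calls.

## Working session

There is one attempt and no reset: what is moved stays moved. The work goes in short steps, Python scripts to look and compute and a shell command to move; the robot and the scene stay as the last step left them, time stands still between calls to the robot, and variables do not carry over. Pictures are saved under pics/ and viewed, at most 12 in all, crops included, and the job is handed in when it is done.

```bash
ls; mkdir -p pics; cat > h.py <<'E'
import numpy as np, cv2
from workcell import ctrl
def snap(n,f=None):
    s=ctrl.observe(); c=ctrl.camera(n)
    if n=="wrist":
        T=np.eye(4);T[:3,:3]=s["tcp_rot"];T[:3,3]=s["tool_pos"]
        c["cw"]=T@np.array(c["T_tool_cam"])
    else: c["cw"]=np.linalg.inv(np.array(c["view"]))
    if f: cv2.imwrite("pics/"+f,c["image"][:,:,::-1])
    return c
def pts(c,uv,z=None):
    """pixel -> world: on plane z, or by range if z None"""
    uv=np.array(uv,float).reshape(-1,1,2)
    r=cv2.undistortPoints(uv,np.array(c["camera_matrix"]),np.array(c["distortion"])).reshape(-1,2)
    r=np.c_[r,np.ones(len(r))]
    if z is None:
        p=uv.reshape(-1,2).astype(int); d=c["range_z"][p[:,1],p[:,0]]
        return (r*d[:,None])@c["cw"][:3,:3].T+c["cw"][:3,3]
    d=r@c["cw"][:3,:3].T; o=c["cw"][:3,3]
    return o+d*((z-o[2])/d[:,2])[:,None]
E
python3 - <<'E'
from h import *
for n in("top","scene"):
    c=snap(n,n+"1.png"); print(n,c["cw"].round(2).tolist())
s=ctrl.observe();print(s["clock"],s["tcp_rot"],s["force"])
E
```

```text
pics
top [[0.01, -1.0, 0.07, 467.74], [-1.0, -0.0, 0.01, -29.02], [-0.01, -0.07, -1.0, 1843.3], [0.0, 0.0, 0.0, 1.0]]
scene [[0.72, 0.55, -0.41, 1289.94], [0.69, -0.59, 0.42, -745.44], [-0.01, -0.59, -0.81, 1506.06], [0.0, 0.0, 0.0, 1.0]]
0.1 [[ 9.14792919e-01  4.03922451e-01 -7.53933500e-04]
 [ 4.03923152e-01 -9.14791091e-01  1.82935410e-03]
 [ 4.92255426e-05 -1.97801137e-03 -9.99998043e-01]] [0.49257324 0.53496952 0.00198702]
```

View pics/top1.png

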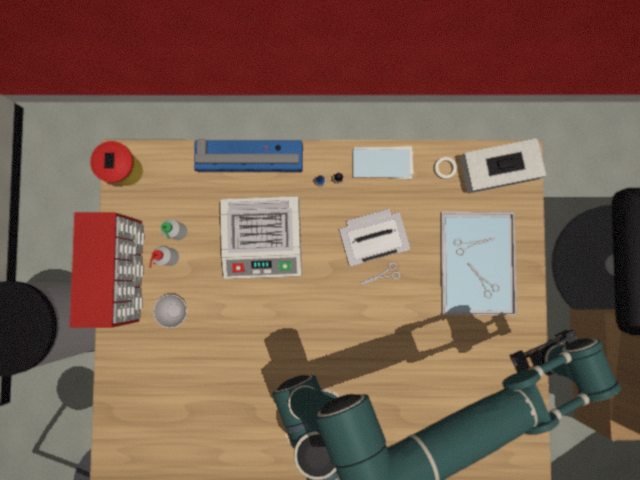

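View pics/scene1.png

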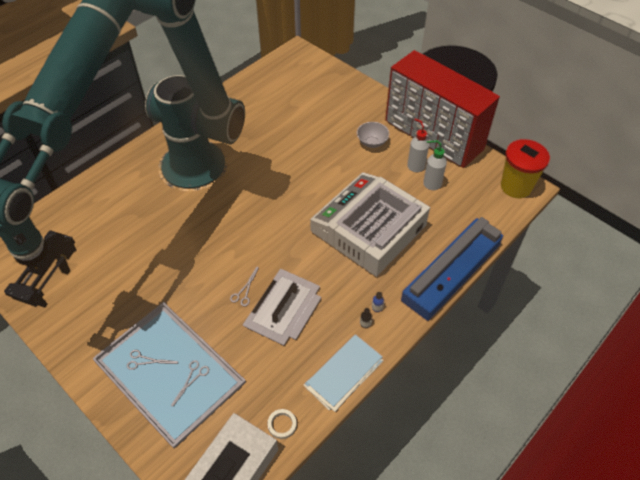

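The top view shows the lid with its bar at about (375,237) and its front strip at (382,255). The steriliser is at (260,235), with START at (286,266) and STOP at (238,268). In the scene view the lid is at (285,300) and the steriliser at (370,225).

```bash
cat > m.py <<'E'
from h import *
def blobs(m,amin):
    n,l,st,ce=cv2.connectedComponentsWithStats(m.astype(np.uint8)); 
    return [(l==i) for i in range(1,n) if st[i,4]>=amin]
def feat(c,m,z):
    cs,_=cv2.findContours(m.astype(np.uint8),0,2); k=max(cs,key=cv2.contourArea)
    q=np.argwhere(m)[:,::-1].astype(float)
    p=pts(c,q,z); o=p.mean(0); w,v=np.linalg.eigh(np.cov(p[:,:2].T)); d=v[:,1]
    t=(p-o)[:,:2]@d
    return o.round(1),round(np.degrees(np.arctan2(d[1],d[0])),1),round(np.ptp(t)),len(q)
E
python3 - <<'E'
from m import *
c=snap("top"); I=c["image"].astype(int); R,G,B=I[...,0],I[...,1],I[...,2]
roi=np.zeros(R.shape,bool); roi[205:270,335:412]=1
for b in blobs(roi&(I.max(2)<60),8): print("dark",np.argwhere(b).mean(0)[::-1].round(1),feat(c,b,49),feat(c,b,15))
roi=np.zeros(R.shape,bool); roi[255:280,220:302]=1
for n,m in(("g",(G>R+40)&(G>B+30)),("r",(R>G+60)&(R>B+60))):
    for b in blobs(roi&m,8): print(n,np.argwhere(b).mean(0)[::-1].round(1),feat(c,b,85))
# well & steriliser white outline
roi=np.zeros(R.shape,bool); roi[190:285,212:308]=1
m=roi&(I.min(2)>130); b=max(blobs(m,50),key=lambda b:b.sum())
cs,_=cv2.findContours(b.astype(np.uint8),0,2);r=cv2.minAreaRect(max(cs,key=cv2.contourArea));print(r,pts(c,cv2.boxPoints(r),100).round())
im=cv2.resize(c["image"][180:290,205:420],None,fx=3.7,fy=3.7,interpolation=cv2.INTER_CUBIC);cv2.imwrite("pics/crop1.png",im[:,:,::-1])
for q in [(375,237),(260,200),(225,240),(286,266)]: print(q,pts(c,[q]).round())
E
```

```text
dark [372.8 235. ] (array([ 619. , -171.9,   49. ]), np.float64(105.8), 112, 61) (array([ 621.8, -174.6,   15. ]), np.float64(105.8), 114, 61)
g [284.5 265.5] (array([516.9, 113.3,  85. ]), np.float64(91.1), 35, 77)
r [237.6 266.9] (array([511.6, 263.2,  85. ]), np.float64(87.7), 37, 91)
((260.2267761230469, 236.8951416015625), (80.28679656982422, 79.01850128173828), 87.79740142822266) [[731. 324. 100.]
 [741.  71. 100.]
 [485.  59. 100.]
 [474. 309. 100.]]
(375, 237) [[ 612. -179.   53.]]
(260, 200) [[725. 192. 104.]]
(225, 240) [[596. 302. 104.]]
(286, 266) [[515. 108.  84.]]
```

View pics/crop1.png

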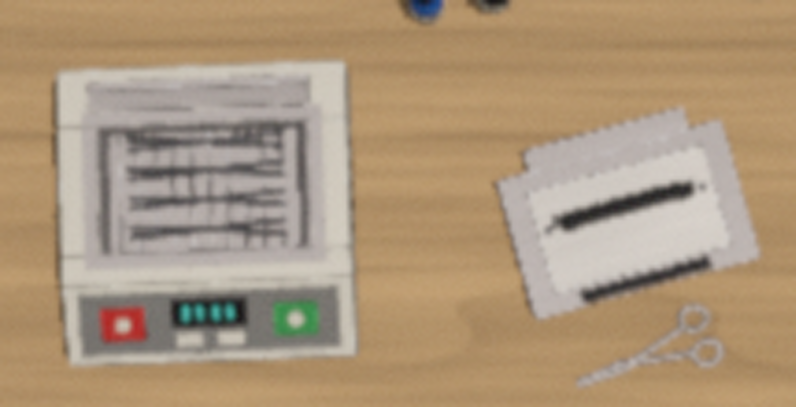

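The crop confirms the layout. The lid is yawed about +16°, tongue towards the back, and the steriliser about +2°. The clamp lies in front of the lid. I'll turn the tool first, then go above the lid.

```bash
python3 -m inch '{"delta_pos":[[0,0,0],[0,0,0],[0,0,0],[0,0,0],[0,0,0],[0,0,0],[0,0,0],[0,0,0],[0,0,0],[0,0,0],[0,0,0],[0,0,0]],"delta_rot":[[0,0,-1],[0,0,-1],[0,0,-1],[0,0,-1],[0,0,-1],[0,0,-1],[0,0,-1],[0,0,-1],[0,0,-1],[0,0,-1],[0,0,-1],[0,0,-1]],"claw":[60,60,60,60,60,60,60,60,60,60,60,60]}' 20
python3 -m inch '{"delta_pos":[[0,0,0],[0,0,0],[0,0,0],[0,0,0],[0,0,0],[0.7,1,0],[0.7,1,0],[0.7,1,0],[0.7,1,0],[0.7,1,0],[0.7,1,0],[0.7,1,0]],"delta_rot":[[0,0,-1],[0,0,-1],[0,0,-1],[0,0,-1],[0,0,-0.4],[0,0,0],[0,0,0],[0,0,0],[0,0,0],[0,0,0],[0,0,0],[0,0,0]],"claw":[60,60,60,60,60,60,60,60,60,60,60,60]}'
python3 -m inch '{"delta_pos":[[0.75,1,0],[0.75,1,0],[0.75,1,0],[0.75,1,0],[0.75,1,0],[0.75,1,0],[0.75,1,0],[0.75,1,0],[0.75,1,0],[0.75,1,0.2],[0.75,1,0.4],[0,0,0]],"delta_rot":[[0,0,0],[0,0,0],[0,0,0],[0,0,0],[0,0,0],[0,0,0],[0,0,0],[0,0,0],[0,0,0],[0,0,0],[0,0,0],[0,0,0]],"claw":[60,60,60,60,60,60,60,60,60,60,60,60]}'
python3 - <<'E'
from m import *
c=snap("wrist","w1.png");print(c["cw"].round(2).tolist())
s=ctrl.observe();print(s["clock"],np.round(s["tool_pos"],1),np.round(s["tcp_rot"],3).tolist(),np.round(s["joints"],2))
E
```

```text
clock: 1.65
tool_pos: [272.5, -617.2, 238.1]
tcp_rot: [[0.105, 0.994, -0.0], [0.994, -0.105, 0.001], [0.001, -0.0, -1.0]]
force: [-0.3, 0.1, 0.5]
finger_gap: 0.681
gripper_force: 0.0
clock: 3.15
tool_pos: [408.1, -451.0, 238.6]
tcp_rot: [[-0.272, 0.962, -0.0], [0.962, 0.272, 0.0], [0.0, -0.0, -1.0]]
force: [0.6, -0.3, -0.7]
finger_gap: 0.683
gripper_force: 0.0
clock: 4.65
tool_pos: [616.1, -176.6, 222.3]
tcp_rot: [[-0.275, 0.961, -0.002], [0.961, 0.275, 0.001], [0.001, -0.002, -1.0]]
force: [-0.3, 0.3, -0.4]
finger_gap: 0.683
gripper_force: 0.0
[[0.96, 0.26, 0.07, 597.05], [0.27, -0.92, -0.26, -109.71], [-0.0, 0.27, -0.96, 368.92], [0.0, 0.0, 0.0, 1.0]]
4.7 [ 615.8 -177.8  222.9] [[-0.274, 0.962, -0.002], [0.962, 0.274, 0.0], [0.001, -0.002, -1.0]] [-0.32  0.21  1.7  -0.    1.23 -0.6 ]
```

View pics/w1.png

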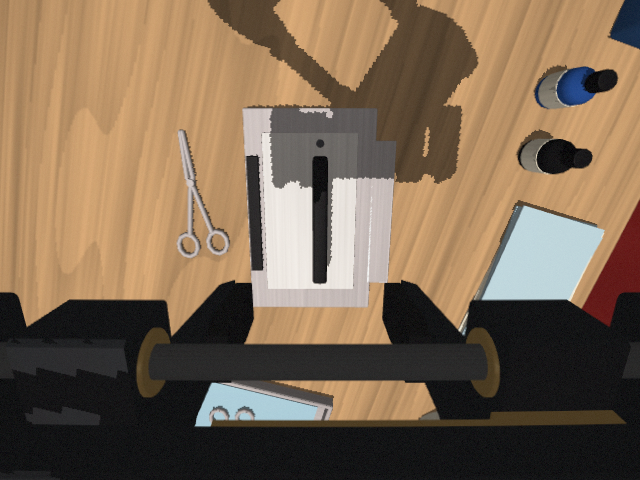

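The wrist view shows the bar upright at column 320, rows 157–283. The front strip is at column 254 and the tongue at column about 380, so the lid is squared to the tool.

```bash
python3 - <<'E'
from m import *
c=snap("wrist"); I=c["image"].astype(int); s=ctrl.observe();R=np.array(s["tcp_rot"]);p=np.array(s["tool_pos"])
roi=np.zeros(I.shape[:2],bool); roi[150:290,300:340]=1
b=max(blobs(roi&(I.max(2)<45),50),key=lambda b:b.sum()); v,u=np.where(b)
print("bar top rows",v.min(),v.max(),u.min(),u.max())
f=feat(c,b,54);print(f)
e=pts(c,[(320,v.min()),(320,v.max())],56);print("ends top",e.round(1)); 
print("range pts",pts(c,[(320,170),(320,220),(320,270),(345,240),(257,210),(380,240)]).round(1))
o=e.mean(0); o[2]=30; print("delta tool mm",(R.T@(o-p)).round(1))
E
```

```text
bar top rows 155 281 313 328
(array([ 617.5, -175.4,   54. ]), np.float64(106.0), 120, 1747)
ends top [[ 601.6 -121.8   56. ]
 [ 634.4 -236.1   56. ]]
range pts [[ 605.2 -134.2   56.3]
 [ 617.7 -177.9   55.9]
 [ 631.2 -224.7   57.3]
 [ 651.6 -199.7   17.1]
 [ 596.7 -110.8  369.5]
 [ 687.7 -190.1   14.9]]
delta tool mm [ -1.1   2.4 193.4]
```

```bash
python3 -m inch '{"delta_pos":[[0.95,0.18,-0.12],[0.95,0.18,-0.12],[0.95,0.18,-0.12],[0.95,0.18,-0.12],[0.95,0.18,-0.12],[0.95,0.18,-0.12],[0.95,0.18,-0.12],[0.95,0.18,-0.12],[0.95,0.18,-0.12],[0.95,0.18,-0.12],[0.95,0.18,-0.12],[0,0,0]],"delta_rot":[[0,0,0],[0,0,0],[0,0,0],[0,0,0],[0,0,0],[0,0,0],[0,0,0],[0,0,0],[0,0,0],[0,0,0],[0,0,0],[0,0,0]],"claw":[60,60,60,60,60,60,60,60,60,60,60,60]}'
python3 - <<'E'
from m import *
import pickle
c=snap("wrist","w2.png");s=ctrl.observe();print(s["clock"],np.round(s["joint_velocities"],3));pickle.dump(c,open("w2.pkl","wb"))
I=c["image"].astype(int);R,G,B=I[...,0],I[...,1],I[...,2]
for n,m in(("g",(G>R+40)&(G>B+20)),("r",(R>G+60)&(R>B+60))):
    for b in blobs(m,60):
        q=np.argwhere(b).mean(0)[::-1]; print(n,q.round(),feat(c,b,85),pts(c,[q+[6,6]]).round(1))
E
```

```text
clock: 6.25
tool_pos: [591.9, 88.7, 257.5]
tcp_rot: [[-0.276, 0.961, 0.001], [0.961, 0.276, 0.0], [0.0, 0.001, -1.0]]
force: [0.1, 0.8, -0.4]
finger_gap: 0.68
gripper_force: 0.0
6.3 [-0.026  0.005  0.003 -0.006 -0.    -0.005]
g [245. 173.] (array([516.9, 110.7,  85. ]), np.float64(97.4), 41, 1060) [[523.7 107.4  87.6]]
r [276.   7.] (array([512.1, 246.8,  85. ]), np.float64(-166.1), 27, 512) [[518.4 243.   88.6]]
r [624. 287.] (array([909.6, 105.6,  85. ]), np.float64(88.9), 86, 877) [[1343.9   35.6 -305.7]]
```

View pics/w2.png

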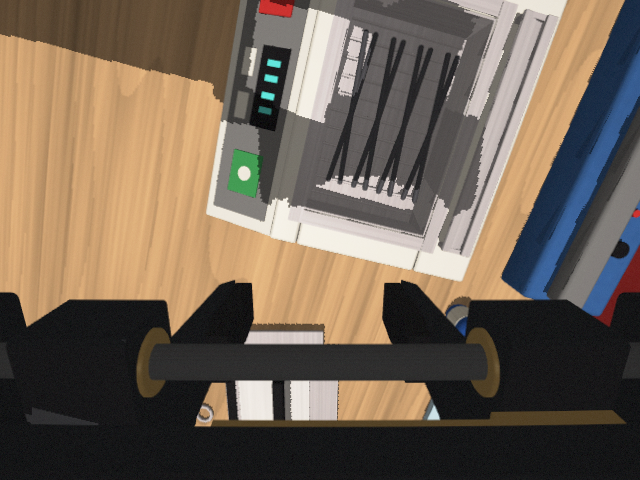

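The wrist view shows START at (245,173) and the steriliser's rear-right corner at (462,280). The lip's right end is at (443,248)–(465,255) and the well's right edge runs near (300,207)–(420,238).

```bash
python3 - <<'E'
from m import *
import pickle
c=pickle.load(open("w2.pkl","rb"))
a=np.radians(2);S=np.array([[np.cos(a),-np.sin(a)],[np.sin(a),np.cos(a)]]);o=np.array([615.3,190.5])
for n,q,z in [("case back right",(463,280),100),("case right fwd",(275,236),100),("lip FR",(441,247),121),("lip RR",(463,255),121),("lip rear far",(556,15),121),("lip front far",(526,10),121),("lip front far z115",(526,10),115)]:
    p=pts(c,[q],z)[0]; print(n,p.round(1),((p[:2]-o)@S).round(1))
im=c["image"][180:300,260:480]; cv2.imwrite("pics/w2c.png",cv2.resize(im,None,fx=3.6,fy=3.6,interpolation=cv2.INTER_CUBIC)[:,:,::-1])
# range profile along steriliser x at y=-60 and y=0 (height vs x)
K=np.array(c["camera_matrix"]);V=np.linalg.inv(c["cw"])
for y in(-80,-60,-20):
    for lo in (40,):
        xs=np.arange(lo,124,4.); w=np.c_[np.c_[xs,np.full(len(xs),y)]@S.T+o,np.full(len(xs),110)]
        uv=cv2.projectPoints(w,cv2.Rodrigues(V[:3,:3])[0],V[:3,3],K,np.array(c["distortion"]))[0].reshape(-1,2)
        P=pts(c,uv.round()); print(y,[(round(float(((p[:2]-o)@S)[0])),round(float(p[2]))) for p in P])
E
```

```text
case back right [739.7  72.2 100. ] [ 120.2 -122.6]
case right fwd [558.5  65.2 100. ] [ -61.1 -123.3]
lip FR [698.1 101.  121. ] [ 79.6 -92.3]
lip RR [719.1  99.5 121. ] [100.6 -94.6]
lip rear far [714.7 289.1 121. ] [102.7  95.1]
lip front far [692.1 285.6 121. ] [80.1 92.4]
lip front far z115 [694.7 288.4 115. ] [82.7 95. ]
-80 [(58, 46), (64, 45), (68, 45), (69, 59), (69, 73), (69, 85), (69, 98), (72, 101), (75, 101), (80, 100), (84, 101), (88, 101), (83, 120), (88, 119), (92, 118), (97, 117), (99, 120), (103, 121), (118, 100), (175, 1), (181, 0)]
-60 [(55, 55), (62, 50), (65, 56), (69, 59), (69, 72), (69, 87), (69, 96), (71, 100), (76, 101), (79, 102), (85, 100), (89, 100), (83, 121), (89, 118), (93, 117), (97, 116), (99, 121), (101, 123), (117, 101), (175, 1), (181, 1)]
-20 [(55, 57), (59, 60), (68, 47), (69, 58), (69, 73), (69, 85), (69, 97), (71, 101), (75, 102), (79, 101), (84, 99), (81, 117), (84, 119), (88, 119), (93, 116), (96, 117), (98, 122), (101, 122), (118, 100), (174, 3), (181, -1)]
```

View pics/w2c.png

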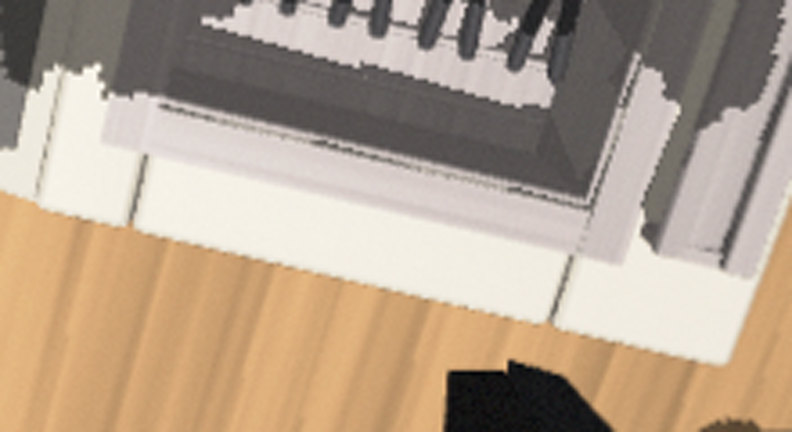

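```bash
python3 -m inch '{"delta_pos":[[-0.96,-0.18,0.5],[-0.96,-0.18,0.5],[-0.96,-0.18,0.5],[-0.96,-0.18,0.5],[-0.96,-0.18,0.5],[-0.96,-0.18,0.5],[-0.96,-0.18,0.5],[-0.96,-0.18,0.5],[-0.96,-0.18,0.5],[-0.96,-0.18,0.5],[-0.96,-0.18,0.5],[0,0,0]],"delta_rot":[[0,0,0],[0,0,0],[0,0,0],[0,0,0],[0,0,0],[0,0,0],[0,0,0],[0,0,0],[0,0,0],[0,0,0],[0,0,0],[0,0,0]],"claw":[60,60,60,60,60,60,60,60,60,60,60,60]}'
python3 -m inch '{"delta_pos":[[0,0,0]],"delta_rot":[[0,0,0]],"claw":[60]}'
```

```text
clock: 7.8
tool_pos: [615.8, -183.0, 117.5]
tcp_rot: [[-0.27, 0.963, -0.002], [0.963, 0.27, 0.001], [0.001, -0.002, -1.0]]
force: [-0.5, 0.4, 0.6]
finger_gap: 0.684
gripper_force: 0.0
clock: 7.92
tool_pos: [616.8, -181.2, 119.1]
tcp_rot: [[-0.272, 0.962, -0.0], [0.962, 0.272, 0.0], [0.0, -0.0, -1.0]]
force: [0.1, 0.0, 0.4]
finger_gap: 0.679
gripper_force: 0.0
```

```bash
python3 -m inch '{"delta_pos":[[0.06,0.06,0.9],[0,0,0.9],[0,0,0.9],[0,0,0.86],[0,0,0],[0,0,0],[0,0,0],[0,0,0],[0,0,0],[0,0,0],[0,0,0],[0,0,0]],"delta_rot":[[0,0,0],[0,0,0],[0,0,0],[0,0,0],[0,0,0],[0,0,0],[0,0,0],[0,0,0],[0,0,0],[0,0,0],[0,0,0],[0,0,0]],"claw":[60,60,60,60,60,5,5,5,5,5,5,5]}' 45
```

```text
clock: 9.43
tool_pos: [618.1, -179.4, 30.5]
tcp_rot: [[-0.273, 0.962, 0.001], [0.962, 0.273, -0.0], [-0.0, 0.001, -1.0]]
force: [1.0, 0.8, 1.5]
finger_gap: 0.15
gripper_force: 45.0
```

```bash
python3 -m inch '{"delta_pos":[[0,0,-0.3],[0,0,-0.6],[0,0,-0.95],[0,0,-0.95],[0,0,-0.95],[0,0,-0.95],[0,0,-0.95],[0,0,-0.95],[0.5,0.13,0],[0.95,0.25,0],[0.95,0.25,0],[0.95,0.25,0]],"delta_rot":[[0,0,0],[0,0,0],[0,0,0],[0,0,0],[0,0,0],[0,0,0],[0,0,0],[0,0,0],[0,0,0],[0,0,0],[0,0,0],[0,0,0]],"claw":[5,5,5,5,5,5,5,5,5,5,5,5]}'
python3 -m inch '{"delta_pos":[[0.95,0.25,0],[0.95,0.25,0],[0.95,0.25,0],[0.95,0.25,0],[0.95,0.25,0],[0.95,0.25,0],[0.95,0.25,0],[0.95,0.25,0],[0.95,0.25,0],[0.95,0.25,0],[0.95,0.25,0],[0.5,0.12,0]],"delta_rot":[[0,0,0],[0,0,0],[0,0,0],[0,0,0],[0,0,0],[0,0,0],[0,0,0],[0,0,0],[0,0,0],[0,0,0],[0,0,0],[0,0,0]],"claw":[5,5,5,5,5,5,5,5,5,5,5,5]}'
python3 -m inch '{"delta_pos":[[0,0,0],[0,0,0],[0,0,0],[0,0,0],[0,0,0],[0,0,0],[0,0,0],[0,0,0]],"delta_rot":[[0,0,0.92],[0,0,0.92],[0,0,0.92],[1,0,0],[1,0,0],[1,0,0],[0,0,0],[0,0,0]],"claw":[5,5,5,5,5,5,5,5]}'
python3 - <<'E'
from m import *
c=snap("wrist","w3.png");s=ctrl.observe();print(s["clock"],np.round(s["tool_pos"],1),np.round(s["tcp_rot"],3).tolist(),np.round(s["force"],1),np.round(s["moment"],2))
E
```

```text
clock: 10.92
tool_pos: [614.4, -89.8, 193.0]
tcp_rot: [[-0.273, 0.962, -0.004], [0.962, 0.273, 0.001], [0.002, -0.003, -1.0]]
force: [0.0, 0.6, -5.5]
finger_gap: 0.151
gripper_force: 45.0
clock: 12.42
tool_pos: [608.3, 192.5, 193.2]
tcp_rot: [[-0.275, 0.961, -0.004], [0.962, 0.275, -0.0], [0.001, -0.004, -1.0]]
force: [0.2, 0.1, -5.2]
finger_gap: 0.152
gripper_force: 45.0
clock: 13.42
tool_pos: [609.9, 190.4, 194.5]
tcp_rot: [[-0.036, 0.965, -0.258], [0.999, 0.034, -0.01], [-0.0, -0.259, -0.966]]
force: [-0.9, 0.7, -5.5]
finger_gap: 0.149
gripper_force: 45.0
13.475 [609.8 190.4 194.9] [[-0.036, 0.965, -0.258], [0.999, 0.034, -0.009], [-0.0, -0.258, -0.966]] [-0.5 -0.3 -5.3] [-0.1  -0.42  0.04]
```

View pics/w3.png

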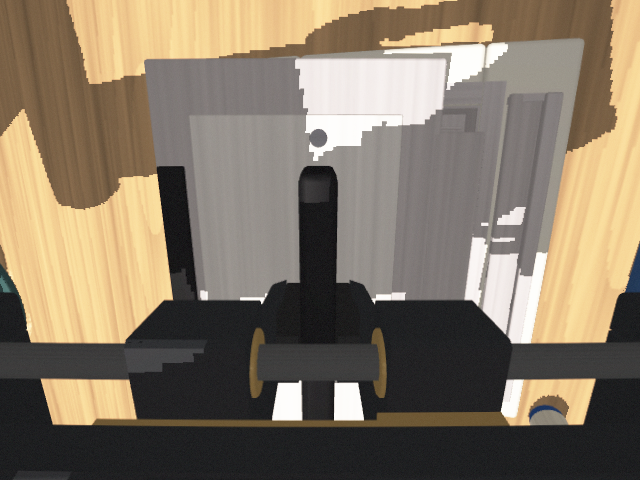

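The lid is held with its front up. Its front-left corner is at (147,60), rear-left at (449,55), and the tongue's left edge near (480,85). The lip runs down the image at columns 510–560 with its left end at row 95.

```bash
python3 - <<'E'
from m import *
c=snap("wrist");s=ctrl.observe();T=np.array(s["tcp_rot"]);p=np.array(s["tool_pos"])
a=np.radians(2);S=np.array([[np.cos(a),-np.sin(a)],[np.sin(a),np.cos(a)]]);o=np.array([615.5,191.2])
def st(P): return np.c_[(P[:,:2]-o)@S,P[:,2]].round(1)
print("lip FL,RL",st(pts(c,[(510,95),(562,93)],121)).tolist())
print("case left back corner",st(pts(c,[(583,39)],100)).tolist())
# row profiles by range: lid frame (bar centre origin) and steriliser frame
for v in (130,200,270):
    us=np.arange(400,570,6); q=np.c_[us,np.full(len(us),v)]
    P=pts(c,q); L=(P-p)@T; L=np.c_[L[:,1],L[:,0],-L[:,2]-19]
    print(v,[(int(u),*map(int,l.round()),*map(int,w.round())) for u,l,w in zip(us,L,st(P))])
q=np.array([(153,63),(440,60),(300,63)]);P=pts(c,q);L=(P-p)@T;print("plate left edge in lid axes",np.c_[L[:,1],L[:,0],-L[:,2]-19].round(1).tolist())
im=c["image"][40:320,380:600];cv2.imwrite("pics/w3c.png",cv2.resize(im,None,fx=2.1,fy=2.1,interpolation=cv2.INTER_CUBIC)[:,:,::-1])
E
```

```text
lip FL,RL [[79.7, 92.8, 121.0], [104.1, 93.3, 121.0]]
case left back corner [[117.0, 122.9, 100.0]]
130 [(400, 36, 74, -32, 26, 74, 173), (406, 39, 74, -34, 28, 74, 171), (412, 42, 74, -34, 31, 74, 170), (418, 44, 74, -33, 34, 74, 170), (424, 47, 74, -34, 36, 74, 169), (430, 50, 74, -33, 39, 74, 169), (436, 53, 74, -34, 41, 74, 168), (442, 95, 78, -150, 52, 77, 45), (448, 99, 78, -149, 57, 77, 45), (454, 103, 78, -147, 61, 77, 45), (460, 107, 78, -145, 65, 77, 46), (466, 106, 77, -131, 68, 77, 60), (472, 98, 77, -104, 68, 76, 88), (478, 97, 76, -92, 69, 76, 99), (484, 100, 76, -90, 72, 76, 101), (490, 103, 76, -89, 76, 76, 102), (496, 107, 76, -89, 79, 76, 100), (502, 110, 76, -88, 82, 76, 100), (508, 104, 76, -71, 82, 75, 118), (514, 107, 76, -70, 85, 75, 118), (520, 110, 76, -70, 88, 75, 118), (526, 114, 76, -70, 91, 75, 117), (532, 116, 76, -69, 94, 75, 117), (538, 119, 76, -68, 97, 75, 117), (544, 119, 76, -63, 98, 75, 122), (550, 122, 76, -62, 101, 75, 123), (556, 125, 76, -62, 104, 75, 121), (562, 140, 76, -80, 114, 76, 100), (568, 144, 76, -79, 117, 76, 100)]
200 [(400, 38, 43
[... 1335 characters left out ...]
 163), (472, 103, -13, -89, 76, -14, 101), (478, 107, -13, -88, 79, -13, 101), (484, 110, -12, -87, 83, -13, 101), (490, 104, -5, -69, 82, -6, 120), (496, 108, -5, -69, 86, -6, 120), (502, 112, -5, -69, 89, -6, 118), (508, 115, -5, -69, 93, -6, 118), (514, 119, -5, -68, 96, -6, 117), (520, 119, -3, -63, 98, -4, 122), (526, 123, -3, -63, 101, -4, 121), (532, 125, -3, -62, 104, -3, 122), (538, 141, -9, -79, 115, -10, 101), (544, 205, -42, -165, 155, -43, 1), (550, 210, -42, -165, 160, -42, 0), (556, 214, -41, -163, 164, -42, 1), (562, 219, -41, -162, 169, -42, 0), (568, 224, -41, -161, 174, -41, 1)]
plate left edge in lid axes [[-69.8, 101.9, -34.1], [52.2, 103.1, -35.2], [-7.3, 101.5, -34.1]]
```

View pics/w3c.png

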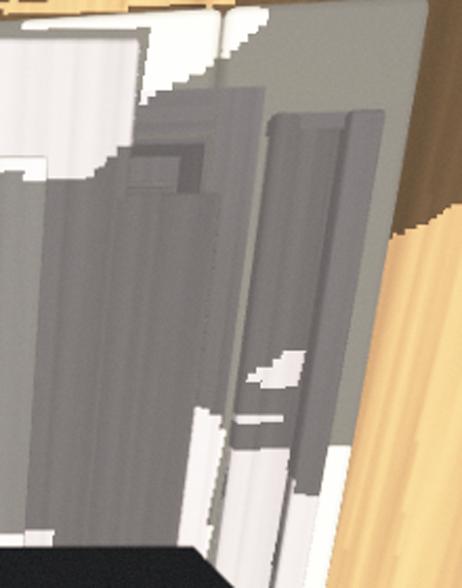

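```bash
python3 -m inch '{"delta_pos":[[0,0.11,0.41],[0,0.11,0.41],[0,0.11,0.41],[0,0.11,0.41],[0,0.11,0.41],[0,0,0],[0,0,0]],"delta_rot":[[0,0,0],[0,0,0],[0,0,0],[0,0,0],[0,0,0],[0,0,0],[0,0,0]],"claw":[5,5,5,5,5,5,5]}'
cat > tip.py <<'E'
from h import *
s=ctrl.observe();T=np.array(s["tcp_rot"]);p=np.array(s["tool_pos"])
a=np.radians(2);S=np.array([[np.cos(a),-np.sin(a)],[np.sin(a),np.cos(a)]]);o=np.array([615.5,191.2])
def st(P): return np.r_[(P[:2]-o)@S,P[2]].round(1)
t=p+75*T[:,1]+20*T[:,2]
print(s["clock"],"tip",st(t),"bar",st(p-19*T[:,2]),"pitch",np.degrees(np.arcsin(-T[2,1])).round(1),"yaw",np.degrees(np.arctan2(T[1,1],T[0,1])).round(1),"F",np.round(s["force"],1),"M",np.round(s["moment"],2),"gap",s["finger_gap"])
E
python3 tip.py
```

```text
clock: 14.4
tool_pos: [610.7, 190.3, 142.3]
tcp_rot: [[-0.035, 0.965, -0.258], [0.999, 0.034, -0.009], [0.0, -0.259, -0.966]]
force: [-0.0, 0.3, -4.9]
finger_gap: 0.148
gripper_force: 45.0
14.4 tip [ 62.4  -0.7 103.6] bar [  0.   -0.7 160.6] pitch 15.0 yaw 2.0 F [-0.   0.3 -4.9] M [-0.02 -0.47 -0.  ] gap 0.1482192058119632
```

```bash
python3 -m inch '{"delta_pos":[[0.03,0.24,-0.064],[0,0.24,-0.064],[0,0.24,-0.064],[0,0.24,-0.064],[0,0.24,-0.064],[0,0,0],[0,0,0]],"delta_rot":[[0,0,0],[0,0,0],[0,0,0],[0,0,0],[0,0,0],[0,0,0],[0,0,0]],"claw":[5,5,5,5,5,5,5]}'; python3 tip.py
```

```text
clock: 15.28
tool_pos: [641.3, 192.1, 141.9]
tcp_rot: [[-0.035, 0.965, -0.259], [0.999, 0.034, -0.009], [-0.0, -0.259, -0.966]]
force: [-0.6, -0.2, -5.2]
finger_gap: 0.147
gripper_force: 45.0
15.275 tip [ 93.1  -0.  103.2] bar [ 30.8  -0.  160.3] pitch 15.0 yaw 2.0 F [-0.6 -0.2 -5.2] M [-0.01 -0.46  0.02] gap 0.14738456790002566
```

```bash
python3 -m inch '{"delta_pos":[[0,-0.016,0.074],[0,-0.016,0.074],[0,-0.016,0.074],[0,-0.016,0.074],[0,-0.016,0.074],[0,-0.016,0.074],[0,-0.016,0.074],[0,-0.016,0.074],[0,0,0]],"delta_rot":[[-0.25,0,0],[-0.25,0,0],[-0.25,0,0],[-0.25,0,0],[-0.25,0,0],[-0.25,0,0],[-0.25,0,0],[-0.25,0,0],[0,0,0]],"claw":[5,5,5,5,5,5,5,5,5]}'; python3 tip.py
python3 - <<'E'
from m import *
snap("wrist","w4.png")
E
```

```text
clock: 16.4
tool_pos: [635.0, 191.9, 128.0]
tcp_rot: [[-0.035, 0.996, -0.087], [0.999, 0.035, -0.003], [-0.0, -0.087, -0.996]]
force: [-0.6, 0.3, -5.5]
finger_gap: 0.154
gripper_force: 45.0
16.4 tip [ 92.4   0.  101.5] bar [ 21.1  -0.  146.9] pitch 5.0 yaw 2.0 F [-0.6  0.3 -5.5] M [-0.02 -0.24 -0.01] gap 0.15418434204112624
```

View pics/w4.png

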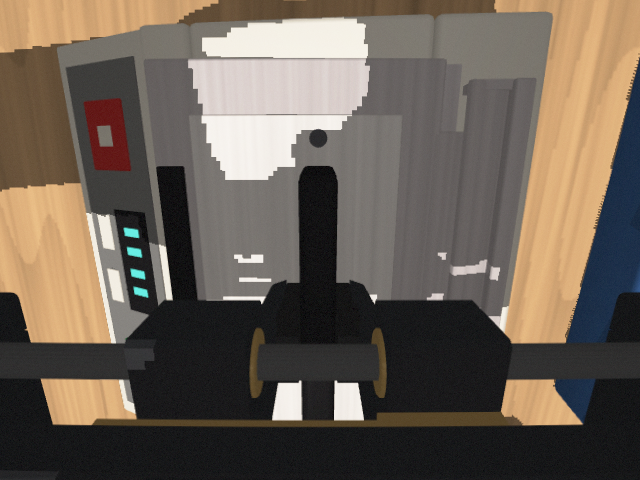

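The tongue, left end near (455,135), disappears under the lip at columns 465–515, and the lid is parallel to the case. I'll lower the last 5°.

```bash
python3 -m inch '{"delta_pos":[[0,-0.012,0.07],[0,-0.012,0.07],[0,-0.012,0.07],[0,-0.012,0.07],[0,0,0.02],[0,0,0.02],[0,0,0]],"delta_rot":[[-0.25,0,0],[-0.25,0,0],[-0.25,0,0],[-0.25,0,0],[0,0,0],[0,0,0],[0,0,0]],"claw":[5,5,5,5,5,5,5]}'; python3 tip.py
```

```text
clock: 17.32
tool_pos: [634.2, 191.9, 120.6]
tcp_rot: [[-0.035, 0.999, 0.0], [0.999, 0.035, 0.0], [0.0, 0.0, -1.0]]
force: [-2.0, -0.1, -2.5]
finger_gap: 0.148
gripper_force: 45.0
17.325 tip [9.370e+01 1.000e-01 1.006e+02] bar [ 18.7   0.  139.6] pitch -0.0 yaw 2.0 F [-2.  -0.1 -2.5] M [-0.05  0.07 -0.04] gap 0.14808225868697975
```

```bash
python3 -m inch '{"delta_pos":[[0,0,0.02],[0,0,0]],"delta_rot":[[0,0,0],[0,0,0]],"claw":[5,5]}'; python3 tip.py
```

```text
clock: 17.58
tool_pos: [634.2, 191.9, 120.5]
tcp_rot: [[-0.035, 0.999, 0.0], [0.999, 0.035, 0.0], [0.0, 0.0, -1.0]]
force: [-3.7, -1.0, 1.2]
finger_gap: 0.152
gripper_force: 45.0
17.575 tip [9.370e+01 1.000e-01 1.005e+02] bar [ 18.7   0.  139.5] pitch -0.0 yaw 2.0 F [-3.7 -1.   1.2] M [-0.13  0.42 -0.02] gap 0.1519876164624087
```

```bash
python3 -m inch '{"delta_pos":[[0,0,0.01],[0,0,0],[0,0,0],[0,0,0],[0,0,0],[0,0,0]],"delta_rot":[[0,0,0],[0,0,0],[0,0,0],[0,0,0],[0,0,0],[0,0,0]],"claw":[12,20,28,36,44,44]}' 20
python3 -m inch '{"delta_pos":[[0,0,-0.3],[0,0,-0.6],[0,0,-0.9],[0,0,-0.9],[0,0,-0.9],[0,0,-0.9],[0,0,0]],"delta_rot":[[0,0,0],[0,0,0],[0,0,0],[0,0,0],[0,0,0],[0,0,0],[0,0,0]],"claw":[44,44,44,44,44,44,44]}'
python3 - <<'E'
from m import *
c=snap("wrist","w5.png");s=ctrl.observe()
import pickle;pickle.dump(c,open("w5.pkl","wb"))
a=np.radians(2);S=np.array([[np.cos(a),-np.sin(a)],[np.sin(a),np.cos(a)]]);o=np.array([615.5,191.2])
I=c["image"].astype(int)
print(s["clock"],s["tool_pos"])
E
```

```text
clock: 18.32
tool_pos: [634.1, 191.8, 119.4]
tcp_rot: [[-0.035, 0.999, 0.0], [0.999, 0.035, 0.0], [0.0, 0.0, -1.0]]
force: [0.4, -0.3, -0.5]
finger_gap: 0.504
gripper_force: 0.0
clock: 19.2
tool_pos: [635.9, 192.3, 236.1]
tcp_rot: [[-0.035, 0.999, 0.006], [0.999, 0.035, 0.002], [0.001, 0.006, -1.0]]
force: [-0.4, 0.1, -0.2]
finger_gap: 0.499
gripper_force: 0.0
19.25 [634.92665897 192.04620308 234.01372212]
```

View pics/w5.png

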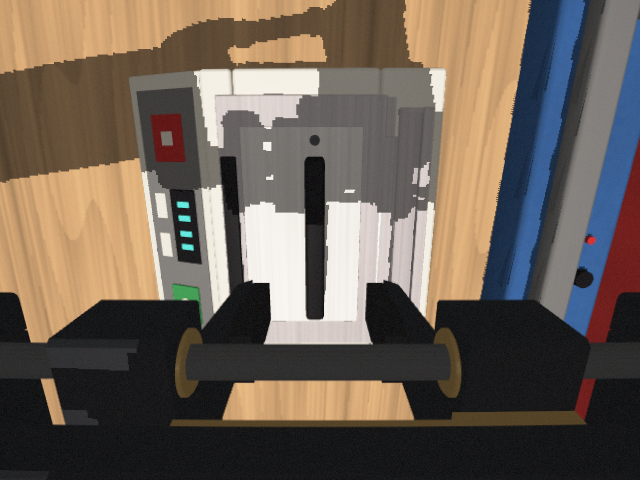

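The lid lies squarely on the steriliser with its tongue under the lip, the bar at column 315. START is at about (186,292), partly behind a finger. Next I check flatness and move over to START.

```bash
python3 - <<'E'
from m import *
import pickle
c=pickle.load(open("w5.pkl","rb"))
print("plate",pts(c,[(255,120),(370,140),(250,280),(350,280),(275,200),(390,240),(225,120)]).round(1).tolist())
print("bar end",pts(c,[(315,160)],146).round(1))
I=c["image"].astype(int);g=(I[...,1]>I[...,0]+40)&(I[...,1]>I[...,2]+20)
b=max(blobs(g,30),key=lambda b:b.sum());v,u=np.where(b);print("green u",u.min(),u.max(),"v",v.min(),v.max(),pts(c,[(u.mean(),v.min()+1)],85.5).round(1),pts(c,[(186,291)]).round(1))
E
python3 -m inch '{"delta_pos":[[-0.5,-0.91,0],[-0.5,-0.91,0],[-0.5,-0.91,0],[-0.5,-0.91,0],[-0.5,-0.91,0],[-0.5,-0.91,0],[0,0,0],[0,0,0],[0,0,0],[0,0,0],[0,0,0],[0,0,0]],"delta_rot":[[0,0,0],[0,0,0],[0,0,0],[0,0,0],[0,0,0],[0,0,0],[-1,0,0],[-1,0,0],[-1,0,0],[-1,0,0],[0,0,0],[0,0,0]],"claw":[44,44,44,44,20,0,0,0,0,0,0,0]}'
```

```text
plate [[586.7, 275.7, 106.3], [674.7, 264.3, 105.3], [580.9, 146.3, 107.3], [666.1, 148.9, 106.9], [602.0, 215.6, 107.2], [697.1, 185.3, 106.4], [563.9, 275.0, 105.3]]
bar end [[632.8 249.8 146. ]]
green u 172 202 v 284 323 [[518.2 130.2  85.5]] [[517.3 124.4  85.9]]
clock: 20.75
tool_pos: [500.2, 112.0, 231.8]
tcp_rot: [[-0.035, 0.94, 0.34], [0.999, 0.033, 0.012], [-0.0, 0.341, -0.94]]
force: [0.5, 0.4, 0.9]
finger_gap: 0.006
gripper_force: 0.0
```

```bash
python3 -m inch '{"delta_pos":[[0,-0.22,0.85],[0,-0.22,0.85],[0,-0.22,0.85],[0,-0.22,0.85],[0,-0.22,0.85],[0,-0.22,0.85],[0,0,0],[0,0,0]],"delta_rot":[[0,0,0],[0,0,0],[0,0,0],[0,0,0],[0,0,0],[0,0,0],[0,0,0],[0,0,0]],"claw":[0,0,0,0,0,0,0,0]}'
python3 -m inch '{"delta_pos":[[0,0,0.2],[0,0,0.2],[0,0,0.08],[0,0,0]],"delta_rot":[[0,0,0],[0,0,0],[0,0,0],[0,0,0]],"claw":[0,0,0,0]}'
```

```text
clock: 21.75
tool_pos: [513.8, 112.6, 101.6]
tcp_rot: [[-0.035, 0.939, 0.342], [0.999, 0.033, 0.012], [0.0, 0.342, -0.94]]
force: [0.1, -0.3, 0.8]
finger_gap: 0.005
gripper_force: 0.0
clock: 22.25
tool_pos: [516.8, 112.6, 89.5]
tcp_rot: [[-0.035, 0.939, 0.341], [0.999, 0.033, 0.012], [-0.0, 0.342, -0.94]]
force: [-0.6, -0.5, 0.7]
finger_gap: 0.004
gripper_force: 0.0
```

Now 1 mm steps until the key pushes back.

```bash
for i in 1 2 3 ; do python3 -m inch '{"delta_pos":[[0,0,0.04],[0,0,0]],"delta_rot":[[0,0,0],[0,0,0]],"claw":[0,0]}' | grep -E "pos|force:"; done
```

```text
tool_pos: [517.3, 112.7, 88.7]
force: [-0.6, 0.4, 0.3]
gripper_force: 0.0
tool_pos: [517.6, 112.7, 87.7]
force: [0.1, 1.0, 0.4]
gripper_force: 0.0
tool_pos: [517.9, 112.6, 86.7]
force: [-0.1, -0.8, 0.7]
gripper_force: 0.0
```

```bash
for i in 1 2; do python3 -m inch '{"delta_pos":[[0,0,0.03],[0,0,0]],"delta_rot":[[0,0,0],[0,0,0]],"claw":[0,0]}' | grep -E "pos|force:"; done
```

```text
tool_pos: [518.2, 112.7, 86.0]
force: [-0.1, 0.1, -0.6]
gripper_force: 0.0
tool_pos: [518.5, 112.7, 85.4]
force: [-1.2, -0.4, 2.1]
gripper_force: 0.9
```

```bash
python3 -m inch '{"delta_pos":[[0,0,0.025],[0,0,0],[0,0,0]],"delta_rot":[[0,0,0],[0,0,0],[0,0,0]],"claw":[0,0,0]}' | grep -E "pos|force:"
```

```text
tool_pos: [518.7, 112.7, 84.9]
force: [-2.2, 0.4, 4.0]
gripper_force: 2.0
```

```bash
python3 -m inch '{"delta_pos":[[0,0,0.02],[0,0,0],[0,0,0],[0,0,0]],"delta_rot":[[0,0,0],[0,0,0],[0,0,0],[0,0,0]],"claw":[0,0,0,0]}' | grep -E "pos|force:"
python3 -m inch '{"delta_pos":[[0,0,-0.3],[0,0,-0.8],[0,0,-1],[0,0,-1],[0,0,-1],[0,0,0],[0,0,0]],"delta_rot":[[0,0,0],[0,0,0],[0,0,0],[0,0,0],[0,0,0],[0,0,0],[0,0,0]],"claw":[0,0,0,0,0,0,0]}' | grep -E "clock|pos|force:"
python3 - <<'E'
from m import *
c=snap("top");cv2.imwrite("pics/end.png",cv2.resize(c["image"][130:330,140:520],None,fx=2,fy=2)[:,:,::-1])
E
```

```text
tool_pos: [518.9, 112.7, 84.5]
force: [-3.8, 0.3, 5.4]
gripper_force: 3.0
clock: 25.25
tool_pos: [483.5, 111.4, 179.9]
force: [-0.2, -0.2, 0.1]
gripper_force: 0.0
```

View pics/end.png

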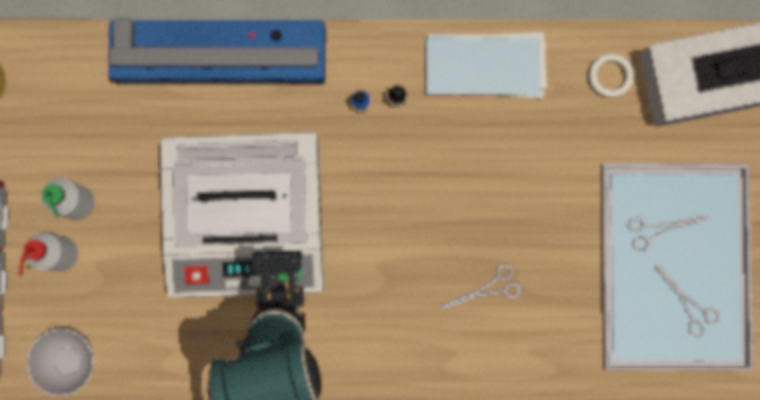

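The lid is closed flat, with its bar at (235,195) in this crop. The clamps, bottles and bowl are where they were, and the robot is touching nothing.

```bash
python3 -c "from workcell import ctrl; print(ctrl.finish_job())"
```

```text
the job is handed in; nothing more can be done
None
```

The lid is hooked under the lip and lying flat on the rim. START was pressed to about 6.6 N, STOP and the other things on the bench were left alone, and the job was handed in at about 25 s; no verdict came back.

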